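# Slide a sample-cell carrier along the rail into the reader's corner pocket

### The job

Without gripping or lifting it, push the small flat black cell carrier with a fingertip across the white loading deck until its long side lies flat against the rail, near the middle of the rail. Then slide it along, keeping it against the rail, into the corner pocket at the end where the grey mushroom-shaped sensor stands, until it is fully home against the end stop. Leave the carrier there, withdraw, and do not disturb the bottles, flask or vials.

Things in the scene. Friction and masses are not known exactly. Their poses are not given: they have to be found in the camera images.
- deck: Fixed white plate, 170 (x) x 360 (y) x 10 mm, on the bench, turned up to 0.25 rad. Origin: centre of its underside; z up, top at z = 10 mm; x points away from the robot towards the rail, y runs along the rail. Between the rail (far side) and the near edge the top is open, but for a vial at each near corner. At each end of the rail is a corner pocket; only the one next to the sensor is wanted.
- rail_mid (a point): Middle of the rail's contact face, at its foot on the deck top: deck x = 50 mm, y = 0. Deck axes. The dark steel rail is straight along y, 12 mm high and 12 mm thick, 320 mm long between the two end stops. The carrier lying against it has its origin at deck x = 33 mm.
- pocket_left (a point): Inner corner of rail and end stop on the deck top at deck x = 50, y = +160 mm. Deck axes. The end stop is 12 mm high, from x = 7 to 62. Facing the rail is a fixed lip 8 mm high, inner face at x = 13, from y = 135 to 160, with a flared mouth reaching x = -1, y = 121. So the pocket is 37 mm wide: the carrier enters only while lying along the rail.
- pocket_right (a point): The mirror image at the other end: corner at deck x = 50, y = -160 mm. Deck axes. Same stop, lip and flare at negative y.
- carrier: Loose black plastic block with a window on top: 34 (x) x 60 (y, long) x 14 mm high, 40 to 80 g. Origin: centre of its underside, on the deck top. Starts mid-deck (deck |y| below 35 mm), 33 to 53 mm short of its place at the rail, turned up to 0.5 rad. Fully home its origin is at deck x = 33, y = +130 or -130; 35 mm of it then still stick out of the lip, so its short trailing face can be pushed all the way.
- sensor: Fixed grey mushroom-shaped sensor post, 56 mm diameter at the foot, 67 mm high, standing on the bench beyond one end of the rail, about in line with it (65 mm beyond the end stop's face). Origin: centre of its foot. It marks the wanted pocket; which end varies.
- jar: Loose amber jar with white cap, 54 mm diameter, 85 mm high, standing on the bench beyond the other end of the rail. Origin: centre of its foot. Bystander.
- vial_a: Loose small capped glass vial, 26 mm diameter, 42 mm high, standing on the deck's near side at the left (+y) end. Origin: centre of its foot. Bystander.
- vial_b: The same vial at the right (-y) end of the deck's near side. Bystander.
- sample_a: Loose milky sample bottle with green cap, 60 mm diameter, 135 mm high, on the bench left of the deck. Origin: centre of its foot. Bystander.
- sample_b: A second such bottle behind the first. Bystander.
- flask: Loose stoppered glass flask, 76 mm diameter, 136 mm high, on the bench right of the deck. Origin: centre of its foot. Bystander.
Not all that is in view belongs to the job. Leave any purple or red look-alike of the sensor alone.

How it is judged (in metres and radians):
On the way, in this order (a step that is already met when the one before it is completed fails the run):
1. the carrier's long side lies flat against the rail, near the middle of the rail (x of carrier in the frame of deck above 0.0305 m and not (y of carrier in the frame of deck above 0.09 m or y of carrier in the frame of deck below -0.09 m) and angle between the y axis of carrier and the y axis of deck, either way round below 0.08 rad and z of carrier in the frame of deck below 0.013 m and angle between carrier's own z axis and vertical below 0.08 rad), for 0.2 s.
2. the carrier is fully home in the corner pocket beside the sensor (x of carrier in the frame of deck above 0.0295 m and (y of carrier in the frame of deck above 0.127 m or y of carrier in the frame of deck below -0.127 m) and horizontal distance between carrier and sensor below 0.12 m and angle between the y axis of carrier and the y axis of deck, either way round below 0.08 rad and z of carrier in the frame of deck below 0.013 m and angle between carrier's own z axis and vertical below 0.08 rad), for 0.2 s.
At the end, for the whole second after the job is handed in: The carrier lies flat on the deck in the pocket on the sensor's side: within 3 mm of the end stop, within 3.5 mm of the rail, its long side within 0.08 rad of the rail, at rest (all of step 2 and linear speed of carrier below 0.01 m/s); the robot touches nothing.
It fails at once if the carrier is lifted or tipped (8 mm off the deck or tilted over 0.35 rad) (z of carrier in the frame of deck above 0.018 m or angle between carrier's own z axis and vertical above 0.35 rad).
It fails at once if the carrier is moved towards a pocket (more than 90 mm from mid-rail) while 8 mm or more off the rail ((y of carrier in the frame of deck above 0.09 m or y of carrier in the frame of deck below -0.09 m) and x of carrier in the frame of deck below 0.025 m).
It fails at once if a bottle, jar, vial or flask is moved more than 20 mm or tipped (distance of any of jar, vial_a, vial_b, sample_a, sample_b, flask from where it was at the start of the episode above 0.02 m or angle between any of jar, vial_a, vial_b, sample_a, sample_b, flask's own z axis and vertical above 0.3 rad).
It also fails if it takes over 42 s, if anything falls off the work surface, if the arm or the gripper's body presses on something with over 40 N, if the wrist force passes 120 N, or if a joint passes its speed limit or range.

### The arm

A 6-joint arm with a two-finger parallel gripper is mounted at the origin on the work surface. World frame = base frame: x ahead of the robot, y to its left, z up, the work surface at z = 0. Lengths are in mm, angles in rad, forces in N, time in s.
With the tool pointing down it reaches from about 275 to 750 mm from the base axis. Payload 10.2 kg.
Tool frame: the origin (TCP) lies between the finger pads; the fingertips stand 8 mm ahead of it and the grasp point (between the pads) lies 11 mm behind it; z points along the fingers, x is the direction in which the jaws open and shut, and the axes are right-handed (so a half turn about z gives the same grasp; the last joint's range is limited). The gripper opens to 85 mm and grips with 20 to 120 N. Pads are 22 mm wide; open, the fingers measure 114 mm over their backs; the gripper's body (76 mm by 85 mm) begins 54 mm behind the grasp point. The pads swing forward as they close: fully open they stand 13 mm farther back than shut.
Start: joints at [0.942, 0.313, 1.498, -0, 1.331, -0.223], TCP at [207.259, 482.364, 212.094] pointing down, gripper open.
Joint ranges: [-2.94, 2.94], [-0.97, 2.17], [0.19, 2.56], [-1.23, 4.37], [0.02, 3.11], [-2.88, 2.88]. Speed limits (rad/s): [2.39, 2.39, 3.01, 3.14, 3.14, 3.14].

### API

Orientations are given as a unit quaternion [w, x, y, z].
In Python, from rig import sense, eyes, ctrl gives the robot as it stands.
- The arm moves only by the tool move_arm, never from a script. Its argument "rows" is a list that holds one entry, the list of rows, each a list of 5 numbers: the shift along the tool's x, y, z in mm, then the turn about the tool's z in units of 6 degrees (1.0 is 6 degrees), then the gripper command: -1 is shut, 1 is fully open, values between are in proportion. In form: [[[dx, dy, dz, roll, jaw], ...]]. A call has 1 to 12 rows; each row is the pose to reach, as a shift and turn from the pose measured when the call began, along the tool's axes at that moment; what a row does not reach only later rows make up. A row lasts 1/8 s, in which the tool goes at most 62.5 mm and 10.7 degrees, less where a joint would pass 70% of its speed; a pose out of reach is approached as far as the arm can. A call with a gripper value outside its range is refused whole. The fingers move at their own pace and stop on an object; "squeeze" is the grip in N (left out, the last holds). Time passes only in rows, so rows that repeat a pose let the fingers close. It gives the time, the measured TCP pose, the force and the opening at its end, in the units of the state.
- sense(): the state, without advancing time (a new reading comes with each control period).
- eyes.capture(name): name is "side" or "top" or "wrist"; returns a dict with "color" (480x640x3 uint8, blue, green, red), "vertical_fov" (degrees; the focal length in pixels is half the picture's height over the tangent of half this angle, whatever the lens; pixels are square), "cx", "cy" (the principal point, pixels), "xyz" and "attitude" of the camera in the world. Camera axes: x right, y down, z forward; pixel columns grow to the right and rows downward; lengths in mm; the calibration is good to about 2 mm. A picture is of the moment at which its call begins. There is no depth.
- ctrl.finish_job(): hands the job in, once; it reports no verdict.
The state is a dict: "time_s": time; "joints": joint angles; "dq": joint speeds; "tau": joint torques, N m; "eef_pos": TCP position; "ee_rot": TCP orientation; "force": force on the tool from outside, world axes, zero at the start; "wrist_torque": the same for the moment, N m; "grip_width": opening from 0.0 (shut) to 1.0 (fully open).
Only numpy, scipy, OpenCV 4.12 (cv2) and the standard library are available. Lean on these libraries where they do the work, as an engineer would, in place of code of your own. Each camera call takes 0.05 s, during which the arm holds its last target. There are 200 camera calls.

## Working session

There is one attempt and no reset: what is moved stays moved. The work goes in short steps, Python scripts to look and compute and a tool call to move; the robot and the scene stay as the last step left them, time stands still between calls to the robot, and variables do not carry over. Pictures are saved under pics/ and viewed, about 8 in all and at most 12, crops included, and the job is handed in when it is done.

Besides the shell and the picture viewer there is one more tool, called by a JSON object that holds its "api" and its "payload", one argument or row to a line. move_arm: Moves the arm, as the interface text tells. Its arguments: {"type":"object","properties":{"rows":{"type":"array","items":{"type":"array","items":{"type":"array","items":{"type":"number"}}}},"squeeze":{"type":"number"}},"required":["rows"]}

```bash
mkdir -p pics
cat > h.py <<'E'
import numpy as np, cv2, pickle
from scipy.spatial.transform import Rotation as R
def rot(q): return R.from_quat([q[1],q[2],q[3],q[0]]).as_matrix()
def cap(eyes,name,tag):
    c=eyes.capture(name); cv2.imwrite(f'pics/{tag}.png',c['color']); pickle.dump(c,open(f'pics/{tag}.pkl','wb')); return c
def px2w(c,u,v,z):
    f=c['color'].shape[0]/2/np.tan(np.radians(c['vertical_fov'])/2)
    d=rot(c['attitude'])@np.array([(u-c['cx'])/f,(v-c['cy'])/f,1]); p=np.array(c['xyz'],float)
    return (p+d*(z-p[2])/d[2])
def w2px(c,P):
    f=c['color'].shape[0]/2/np.tan(np.radians(c['vertical_fov'])/2)
    q=rot(c['attitude']).T@(np.array(P,float)-np.array(c['xyz'])); return f*q[0]/q[2]+c['cx'],f*q[1]/q[2]+c['cy']
E
python3 - <<'E'
from h import *; from rig import sense,eyes,ctrl
for n in('top','side'):
    c=cap(eyes,n,n+'0'); print(n,c['xyz'],c['attitude'],c['vertical_fov'],c['cx'],c['cy'])
print(sense())
E
```

```text
top [ 497.4120516    11.85463704 1195.37651689] [-0.01625679  0.71660887 -0.69661031  0.03068419] 49.79364341978071 323.57927205544075 243.76132186106497
side [ 522.95188846 -991.14962811  699.00193983] [-0.47731324  0.87854228 -0.01496634  0.01056163] 45.9219223788931 319.79514931862144 242.58340165686607
{'time_s': 0.1, 'joints': array([ 9.41641188e-01,  3.13385056e-01,  1.49833132e+00,  1.04530346e-05,
        1.33098252e+00, -2.23397626e-01]), 'dq': array([-0.00134392,  0.00058534, -0.00201973,  0.00052105, -0.000255  ,
        0.00036169]), 'tau': array([ 1.97378256e-03, -4.12893498e+01, -2.60142589e+01, -2.61746591e-04,
        2.99260748e-03,  5.42622263e-05]), 'eef_pos': array([207.09116876, 482.17425592, 211.6081243 ]), 'ee_rot': array([ 1.89643788e-04,  8.35079858e-01,  5.50128462e-01, -5.19620855e-04]), 'force': array([0.29273887, 0.72846836, 0.42275582]), 'wrist_torque': array([0.07125597, 0.01782944, 0.03133567]), 'grip_width': 0.9966694419320263}
```

View pics/top0.png

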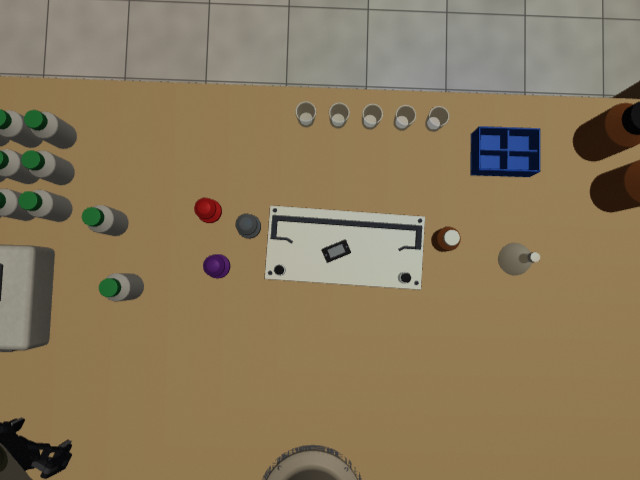

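The top view shows the deck from about (268,207) to (424,289), with the rail on the far side and the carrier at (336,251). Candidates for the sensor are grey at (248,225), red at (208,210) and purple at (216,266). Grey fits the description, so the left (+y) pocket is the wanted one. I'll check this in a crop.

Run:
```python
from h import *
i=cv2.imread('pics/top0.png')[195:300,230:430]; cv2.imwrite('pics/crop0.png',cv2.resize(i,None,fx=4,fy=4,interpolation=cv2.INTER_CUBIC))
```

```text
(no output)
```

View pics/crop0.png

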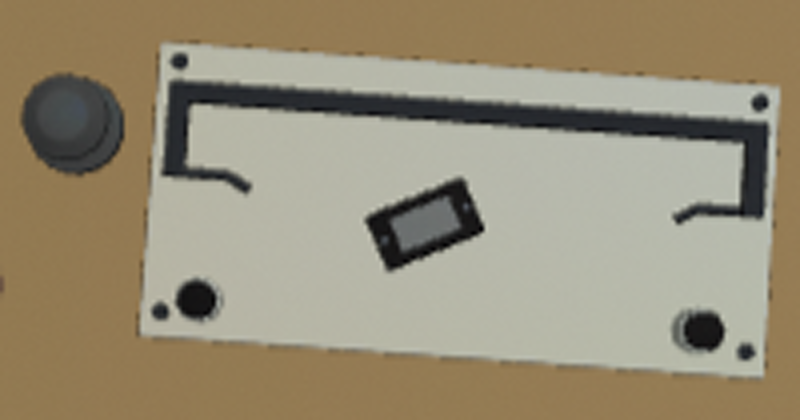

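The crop shows the grey mushroom sensor at crop (72,122), left of the deck. The deck corners are (161,43), (780,86), (765,377) and (140,335). The carrier's top corners are (366,218), (461,178), (485,230) and (388,270).

```bash
cat > est.py <<'E'
from h import *
c=pickle.load(open('pics/top0.pkl','rb'))
f=lambda x,y,z: px2w(c,230+(x+.5)/4-.5,195+(y+.5)/4-.5,z)
D=np.array([f(*p,10) for p in[(161,43),(780,86),(765,377),(140,335)]])[:,:2]
M=np.array([[85,180],[85,-180],[-85,-180],[-85,180]])
def fit(M,D):
    a=M-M.mean(0);b=D-D.mean(0); th=np.arctan2((a[:,0]*b[:,1]-a[:,1]*b[:,0]).sum(),(a*b).sum())
    Rm=np.array([[np.cos(th),-np.sin(th)],[np.sin(th),np.cos(th)]]); t=D.mean(0)-Rm@M.mean(0)
    return th,Rm,t,np.linalg.norm(M@Rm.T+t-D,axis=1)
E
python3 - <<'E'
from est import *
th,Rm,t,e=fit(M,D); print('deck',th,t,e)
K=np.array([f(*p,24) for p in[(366,218),(461,178),(485,230),(388,270)]])[:,:2]
Mk=np.array([[17,30],[17,-30],[-17,-30],[-17,30]]); tk,_,ck,e=fit(Mk,K); print('carrier',tk,ck,e)
print('in deck',Rm.T@(ck-t),tk-th)
for n,p in dict(sensor=(75,115,55),va=(196,299,52),vb=(704,330,52),inL=(189,103,22),inR=(745,141,22)).items(): print(n,f(*p)[:2],Rm.T@(f(*p)[:2]-t))
from rig import sense
s=sense(); print(rot(s['ee_rot']))
E
```

```text
deck -0.03893645381562657 [570.50045445 -61.17793427] [0.97158303 1.31675372 0.95473305 1.33437651]
carrier 0.42790047881854365 [560.87137682 -39.3448955 ] [0.96513375 1.2671973  0.60245936 1.21109897]
in deck [-10.47166581  21.44166349] 0.4668369326341702
sensor [613.87984628 156.99873659] [ 34.85363382 219.69992161]
va [514.31675992  87.10969836] [-61.91344712 145.98820017]
vb [ 505.02913948 -194.13511313] [ -60.24611934 -135.40498365]
inL [626.04097072  96.77491686] [ 49.34985052 159.99513862]
inR [ 613.7240238  -221.21969302] [  49.42069313 -158.23791133]
[[ 3.94716811e-01  9.18802593e-01 -6.59192929e-04]
 [ 9.18802199e-01 -3.94717279e-01 -8.88451859e-04]
 [-1.07650671e-03 -2.54981028e-04 -9.99999388e-01]]
```

Deck pose: (570.5, -61.2), turned -0.039 rad. Carrier in deck axes: (-10.5, 21.4), turned +0.467 rad. Sensor at deck y of about +220, so +y is the wanted end.

Plan:
1. Push +x with two slightly open fingertips, jaws along the rail, which squares the carrier against the rail.
2. Push +y on its trailing face.

First I'll move above the near side of the carrier.

{"api": "move_arm", "payload": {
  "rows": [
    [[-177,240,0,-1.75,-0.4],[-355,482,0,-3.5,-0.4],[-355,482,0,-3.5,-0.4],[-355,482,0,-3.5,-0.4],[-355,482,0,-3.5,-0.4],[-355,482,0,-3.5,-0.4],[-355,482,0,-3.5,-0.4],[-355,482,0,-3.5,-0.4],[-355,482,0,-3.5,-0.4],[-355,482,0,-3.5,-0.4],[-355,482,0,-3.5,-0.4],[-355,482,0,-3.5,-0.4]]
  ]
}}

```text
time_s: 1.6
eef_pos: [509.4, -33.8, 211.5]
ee_rot: [-0.0, 0.721, 0.693, -0.001]
force: [-0.1, 0.2, -0.2]
grip_width: 0.297
```

```bash
cat > where.py <<'E'
from est import *; from rig import sense
th,Rm,t,e=fit(M,D); s=sense(); A=rot(s['ee_rot']); p=s['eef_pos']
def where():
    print('t',s['time_s'],'tcp',p.round(1),'deck',(Rm.T@(p[:2]-t)).round(1),'yaw err tool x vs deck y deg',np.degrees(np.arctan2(A[1,0],A[0,0])-th)-90,'F',s['force'].round(1),'g',s['grip_width'])
def to(dx,dy,z):
    w=np.r_[Rm@np.array([dx,dy])+t,z]; print('move',(A.T@(w-p)).round(1))
E
python3 - <<'E'
from where import *
where(); to(-62,25,80); to(-62,25,24)
E
```

```text
t 1.6 tcp [509.4 -33.8 211.5] deck [-62.1  25. ] yaw err tool x vs deck y deg -0.017330605753528516 F [-0.1  0.2 -0.2] g 0.29744718374532475
move [  0.    0.4 131.5]
move [1.000e-01 5.000e-01 1.875e+02]
```

Aligned with the deck. I'll go down to TCP z of about 40 and check the tip height in the side view.

{"api": "move_arm", "payload": {
  "rows": [
    [[0,0,50,0,-0.4],[0,0,100,0,-0.4],[0,0,140,0,-0.4],[0,0,171,0,-0.4],[0,0,171,0,-0.4],[0,0,171,0,-0.4]]
  ]
}}

```text
time_s: 2.35
eef_pos: [509.7, -33.4, 42.0]
ee_rot: [0.0, 0.72, 0.693, -0.0]
force: [-0.3, -0.1, 1.0]
grip_width: 0.298
```

Run:
```python
from where import *
from rig import eyes
where(); c=cap(eyes,'side','side1')
u,v=w2px(c,p); print(u,v,'tip8',w2px(c,p-[0,0,8]))
u,v=int(u),int(v); i=c['color'][v-60:v+60,u-80:u+80]; cv2.imwrite('pics/s1.png',cv2.resize(i,None,fx=5,fy=5,interpolation=cv2.INTER_CUBIC)); print(u-80,v-60)
```

```text
t 2.35 tcp [509.7 -33.4  42. ] deck [-61.8  25.4] yaw err tool x vs deck y deg 0.04142030023498933 F [-0.3 -0.1  1. ] g 0.2983168416892765
294.9422151570773 257.4755422545469 tip8 (np.float64(295.0185067944), np.float64(260.6853191446953))
214 197
```

View pics/s1.png

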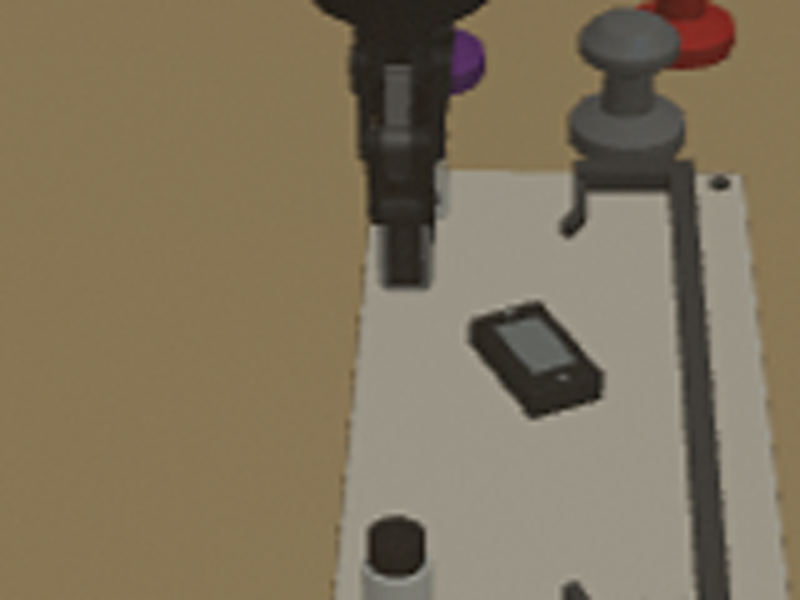

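The side crop shows the fingertips ending at crop (408,288), so pixel (295.6,254.6). The vial, lip and sensor are clear of the gripper.

Run:
```python
from h import *
c=pickle.load(open('pics/side1.pkl','rb'))
for y in(-46,-53,-60):
  for z in (30,35,40,45): print(y,z,w2px(c,(509.7,y,z)))
```

```text
-46 30 (np.float64(295.0555350855376), np.float64(265.8320254759467))
-46 35 (np.float64(295.0076602094216), np.float64(263.8262780482108))
-46 40 (np.float64(294.95955891642944), np.float64(261.81104474596606))
-46 45 (np.float64(294.9112295965482), np.float64(259.78625811672885))
-53 30 (np.float64(295.05472796861017), np.float64(267.8259244265524))
-53 35 (np.float64(295.00660630980116), np.float64(265.81464592123314))
-53 40 (np.float64(294.95825590018904), np.float64(263.793806615545))
-53 45 (np.float64(294.90967510480544), np.float64(261.76333817483305))
-60 30 (np.float64(295.05391257253615), np.float64(269.8402761530094))
-60 35 (np.float64(295.005541573851), np.float64(267.8234584450144))
-60 40 (np.float64(294.95693945416247), np.float64(265.7970041997302))
-60 45 (np.float64(294.90810455302795), np.float64(263.7608441853899))
```

Run:
```python
from est import *
c=pickle.load(open('pics/side1.pkl','rb'))
g=lambda P:((np.array(w2px(c,P))-[214,197]+.5)*5-.5).round(0)
print('carrier near corner',g((557.9,-73.7,10)),'obs 532,418')
th,Rm,t,e=fit(M,D)
print('deck far corners',g((*(Rm@[-85,180]+t),10)),g((*(Rm@[85,180]+t),10)),'obs ~370,172(?) 742,175')
for z in(30,40,50,60):print(z,g((509.7,-46,z)),g((509.7,-53,z)))
```

```text
carrier near corner [528. 424.] obs 532,418
deck far corners [371. 172.] [739. 174.] obs ~370,172(?) 742,175
30 [407. 346.] [407. 356.]
40 [407. 326.] [407. 336.]
50 [406. 306.] [406. 316.]
60 [406. 285.] [406. 295.]
```

Run:
```python
from rig import eyes
from h import *
a=cap(eyes,'wrist','wrist1')['color']
c=pickle.load(open('pics/side1.pkl','rb'))['color'][225:275,275:320]
c=cv2.normalize(cv2.resize(c,None,fx=8,fy=8,interpolation=cv2.INTER_CUBIC),None,0,255,cv2.NORM_MINMAX)
c=(255*(c/255.)**.6).astype('uint8')
b=np.zeros((480,360,3),'uint8'); b[:400,:360]=c
cv2.imwrite('pics/m1.png',np.hstack([cv2.resize(a,(440,330)),b[:330]]) if 0 else np.hstack([cv2.resize(a,(440,330)),cv2.resize(b[:400],(297,330))]))
```

```text
(no output)
```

View pics/m1.png

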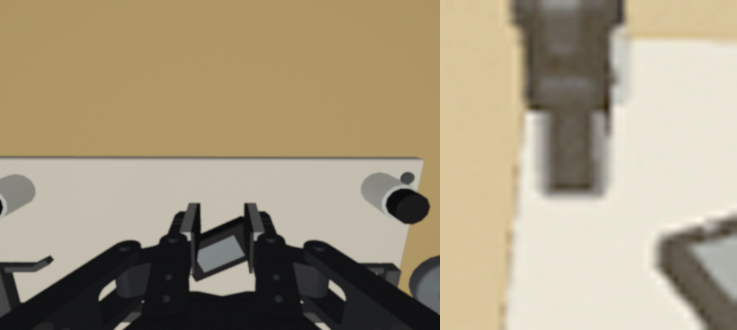

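The tip appears higher than the nominal 8 mm ahead of the TCP. I'll descend to TCP z = 24, which is safe either way, and look again.

{"api": "move_arm", "payload": {
  "rows": [
    [[0,0,6,0,-0.4],[0,0,12,0,-0.4],[0,0,18,0,-0.4],[0,0,18,0,-0.4],[0,0,18,0,-0.4]]
  ]
}}

```text
time_s: 3.08
eef_pos: [510.0, -33.8, 24.1]
ee_rot: [0.001, 0.721, 0.693, -0.0]
force: [-0.5, 0.3, 0.0]
grip_width: 0.3
```

Run:
```python
from where import *
from rig import eyes
where(); c=cap(eyes,'side','side2')
g=lambda P:((np.array(w2px(c,P))-[255,215]+.5)*8-.5).round(0)
for z in(10,15,20,25,30,40):print(z,g((*(p[:2]-[0,12.5]),z)),g((*(p[:2]-[0,20]),z)))
cv2.imwrite('pics/s2.png',cv2.resize(c['color'][215:285,255:355],None,fx=8,fy=8,interpolation=cv2.INTER_CUBIC))
```

```text
t 3.075 tcp [510.  -33.8  24.1] deck [-61.6  25. ] yaw err tool x vs deck y deg 0.012424075459747996 F [-0.5  0.3  0. ] g 0.30018787188776025
10 [326. 474.] [326. 491.]
15 [326. 458.] [326. 476.]
20 [326. 443.] [326. 460.]
25 [325. 427.] [325. 444.]
30 [325. 411.] [325. 428.]
40 [324. 379.] [324. 396.]
```

View pics/s2.png

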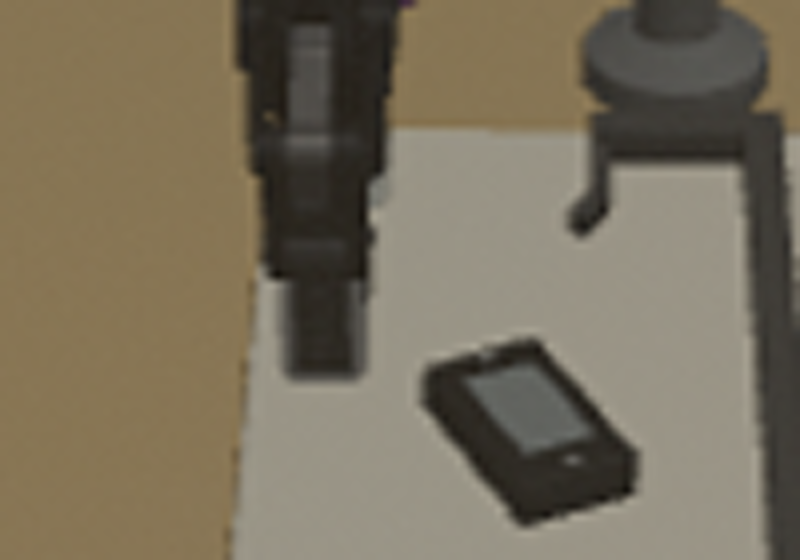

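The tip bottom is at crop (325,378), which puts it 15 mm or so above the TCP, well above the deck. I'll creep down and watch the force.

{"api": "move_arm", "payload": {
  "rows": [
    [[0,0,1.5,0,-0.4],[0,0,3,0,-0.4],[0,0,4.5,0,-0.4],[0,0,4.5,0,-0.4]]
  ]
}}

```text
time_s: 3.62
eef_pos: [509.9, -33.8, 19.6]
ee_rot: [0.001, 0.721, 0.693, -0.0]
force: [0.4, 0.5, 0.4]
grip_width: 0.298
```

{"api": "move_arm", "payload": {
  "rows": [
    [[0,0,1,0,-0.4],[0,0,2,0,-0.4],[0,0,3,0,-0.4],[0,0,3,0,-0.4]]
  ]
}}

```text
time_s: 4.12
eef_pos: [509.9, -33.7, 16.5]
ee_rot: [0.001, 0.721, 0.693, -0.0]
force: [0.6, 0.2, 0.1]
grip_width: 0.302
```

{"api": "move_arm", "payload": {
  "rows": [
    [[0,0,1,0,-0.4],[0,0,2,0,-0.4],[0,0,3,0,-0.4],[0,0,3,0,-0.4]]
  ]
}}

```text
time_s: 4.62
eef_pos: [509.8, -33.7, 13.4]
ee_rot: [0.001, 0.721, 0.693, -0.0]
force: [-0.1, -0.1, 1.3]
grip_width: 0.301
```

Run:
```python
from where import *
from rig import eyes
where(); c=cap(eyes,'side','side3')
# tip bottom row: dark pixels in column near u of tcp
u=int(w2px(c,p)[0]); col=c['color'][225:290,u-2:u+3].mean((1,2)).round(0); print(u,list(enumerate(col.astype(int),225)))
```

```text
t 4.625 tcp [509.8 -33.7  13.4] deck [-61.7  25.1] yaw err tool x vs deck y deg 0.01157097498486337 F [-0.1 -0.1  1.3] g 0.3010031983057743
295 [(225, np.int64(61)), (226, np.int64(66)), (227, np.int64(65)), (228, np.int64(63)), (229, np.int64(63)), (230, np.int64(64)), (231, np.int64(64)), (232, np.int64(64)), (233, np.int64(64)), (234, np.int64(62)), (235, np.int64(54)), (236, np.int64(59)), (237, np.int64(77)), (238, np.int64(67)), (239, np.int64(54)), (240, np.int64(45)), (241, np.int64(42)), (242, np.int64(41)), (243, np.int64(43)), (244, np.int64(42)), (245, np.int64(43)), (246, np.int64(39)), (247, np.int64(37)), (248, np.int64(37)), (249, np.int64(45)), (250, np.int64(51)), (251, np.int64(47)), (252, np.int64(42)), (253, np.int64(38)), (254, np.int64(38)), (255, np.int64(41)), (256, np.int64(40)), (257, np.int64(41)), (258, np.int64(39)), (259, np.int64(41)), (260, np.int64(40)), (261, np.int64(41)), (262, np.int64(42)), (263, np.int64(41)), (264, np.int64(39)), (265, np.int64(39)), (266, np.int64(78)), (267, np.int64(148)), (268, np.int64(147)), (269, np.int64(145)), (270, np.int64(145)), (271, np.int64(146)), (272, np.int64(146)), (273, np.int64(145)), (274, np.int64(145)), (275, np.int64(145)), (276, np.int64(145)), (277, np.int64(145)), (278, np.int64(146)), (279, np.int64(146)), (280, np.int64(145)), (281, np.int64(145)), (282, np.int64(145)), (283, np.int64(145)), (284, np.int64(146)), (285, np.int64(145)), (286, np.int64(146)), (287, np.int64(145)), (288, np.int64(146)), (289, np.int64(145))]
```

No contact, and the image again puts the tip about 15 mm above the TCP, at z of about 29. I'll keep creeping.

{"api": "move_arm", "payload": {
  "rows": [
    [[0,0,1.5,0,-0.4],[0,0,3,0,-0.4],[0,0,4.5,0,-0.4],[0,0,4.5,0,-0.4]]
  ]
}}

```text
time_s: 5.18
eef_pos: [509.8, -33.7, 8.8]
ee_rot: [0.001, 0.721, 0.693, -0.0]
force: [0.3, 0.3, -0.2]
grip_width: 0.301
```

Run:
```python
from where import *
from rig import eyes
where(); c=cap(eyes,'side','side4')
a=c['color'][235:295,275:345]; b=cap(eyes,'wrist','wrist4')['color']
cv2.imwrite('pics/m4.png',np.hstack([cv2.resize(a,(420,360),interpolation=cv2.INTER_CUBIC),cv2.resize(b,(380,285))[0:0+285] if 0 else cv2.resize(b,(380,360))]))
```

```text
t 5.175 tcp [509.8 -33.7   8.8] deck [-61.7  25.1] yaw err tool x vs deck y deg 0.011568542349920108 F [ 0.3  0.3 -0.2] g 0.3014685815534855
```

View pics/m4.png

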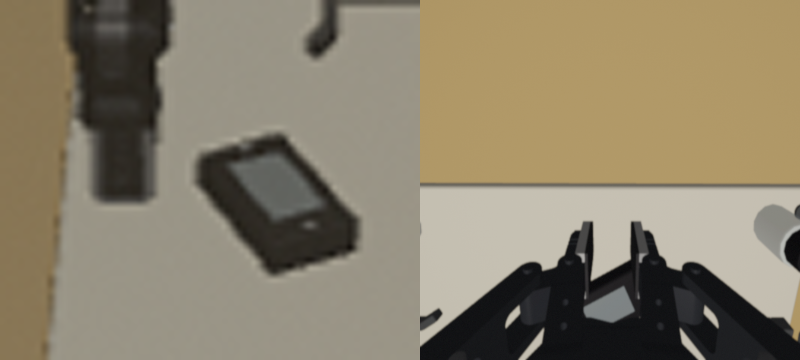

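The side crop shows the tip at row 268.3, so z is about 24, still just level with the carrier's top. I'll go about 8 mm lower, watching the force.

{"api": "move_arm", "payload": {
  "rows": [
    [[0,0,1.3,0,-0.4],[0,0,2.6,0,-0.4],[0,0,4,0,-0.4],[0,0,4,0,-0.4]]
  ]
}}

```text
time_s: 5.78
eef_pos: [509.8, -33.7, 4.9]
ee_rot: [0.001, 0.721, 0.693, -0.0]
force: [-0.5, 0.1, -0.0]
grip_width: 0.297
```

{"api": "move_arm", "payload": {
  "rows": [
    [[0,0,1,0,-0.4],[0,0,2,0,-0.4],[0,0,3,0,-0.4],[0,0,3,0,-0.4]]
  ]
}}

```text
time_s: 6.28
eef_pos: [509.7, -33.7, 1.8]
ee_rot: [0.0, 0.721, 0.693, -0.0]
force: [0.3, -1.0, 0.1]
grip_width: 0.299
```

{"api": "move_arm", "payload": {
  "rows": [
    [[0,0,1,0,-0.4],[0,0,2,0,-0.4],[0,5,2,0,-0.4],[0,10,2,0,-0.4],[0,15,2,0,-0.4],[0,20,2,0,-0.4],[0,25,2,0,-0.4],[0,30,2,0,-0.4],[0,30,2,0,-0.4]]
  ]
}}

```text
time_s: 7.4
eef_pos: [540.1, -34.9, -0.2]
ee_rot: [0.001, 0.721, 0.693, -0.0]
force: [0.0, -0.3, 0.2]
grip_width: 0.294
```

Run:
```python
from where import *
from rig import eyes
where(); c=cap(eyes,'side','side5')
d=cap(eyes,'top','top5')['color']
a=c['color'][225:295,265:350]; b=d[195:300,265:405]
cv2.imwrite('pics/m5.png',np.hstack([cv2.resize(a,(425,350),interpolation=cv2.INTER_CUBIC),cv2.resize(b,(375,350),interpolation=cv2.INTER_CUBIC)]))
```

```text
t 7.4 tcp [ 5.401e+02 -3.490e+01 -2.000e-01] deck [-31.4  25.1] yaw err tool x vs deck y deg 0.018749392458246916 F [ 0.  -0.3  0.2] g 0.2942005770320083
```

View pics/m5.png

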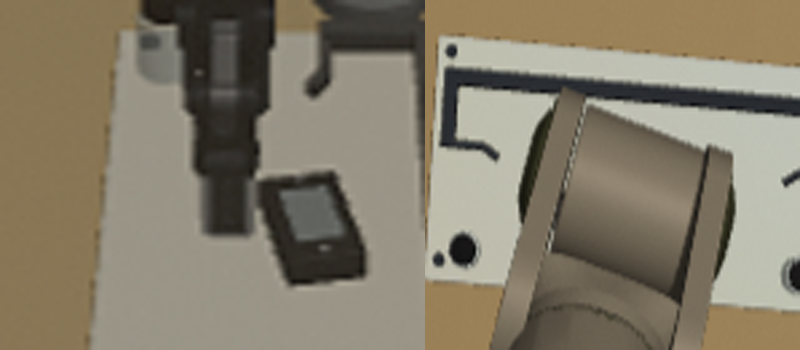

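The side crop shows the fingertips at (228,235), engaged on the carrier's side. The carrier is sliding flat and squaring up. I'll continue to the rail.

{"api": "move_arm", "payload": {
  "rows": [
    [[0,5,0,0,-0.4],[0,10,0,0,-0.4],[0,15,0,0,-0.4],[0,20,0,0,-0.4],[0,25,0,0,-0.4],[0,29,0,0,-0.4],[0,33,0,0,-0.4],[0,33,0,0,-0.4]]
  ]
}}

```text
time_s: 8.5
eef_pos: [572.9, -36.2, -0.3]
ee_rot: [0.001, 0.721, 0.693, -0.0]
force: [0.3, 0.1, 0.2]
grip_width: 0.298
```

{"api": "move_arm", "payload": {
  "rows": [
    [[0,1,0,0,-0.4],[0,2,0,0,-0.4],[0,3,0,0,-0.4],[0,4,0,0,-0.4],[0,4,0,0,-0.4]]
  ]
}}

```text
time_s: 9.12
eef_pos: [576.7, -36.3, -0.4]
ee_rot: [0.0, 0.721, 0.693, -0.0]
force: [-1.9, -0.6, -0.1]
grip_width: 0.299
```

{"api": "move_arm", "payload": {
  "rows": [
    [[0,0.5,0,0,-0.4],[0,1,0,0,-0.4],[0,1.5,0,0,-0.4],[0,1.5,0,0,-0.4]]
  ]
}}

```text
time_s: 9.62
eef_pos: [576.9, -36.2, -0.5]
ee_rot: [-0.001, 0.721, 0.693, -0.001]
force: [-8.3, -1.0, 6.2]
grip_width: 0.298
```

Run:
```python
from where import *
from rig import eyes
where(); c=cap(eyes,'side','side6')
cv2.imwrite('pics/s6.png',cv2.resize(c['color'][220:295,290:380],None,fx=8,fy=8,interpolation=cv2.INTER_CUBIC))
```

```text
t 9.625 tcp [ 5.769e+02 -3.620e+01 -5.000e-01] deck [ 5.4 25.2] yaw err tool x vs deck y deg 0.026211831020418686 F [-8.3 -1.   6.2] g 0.29829797821766585
```

View pics/s6.png

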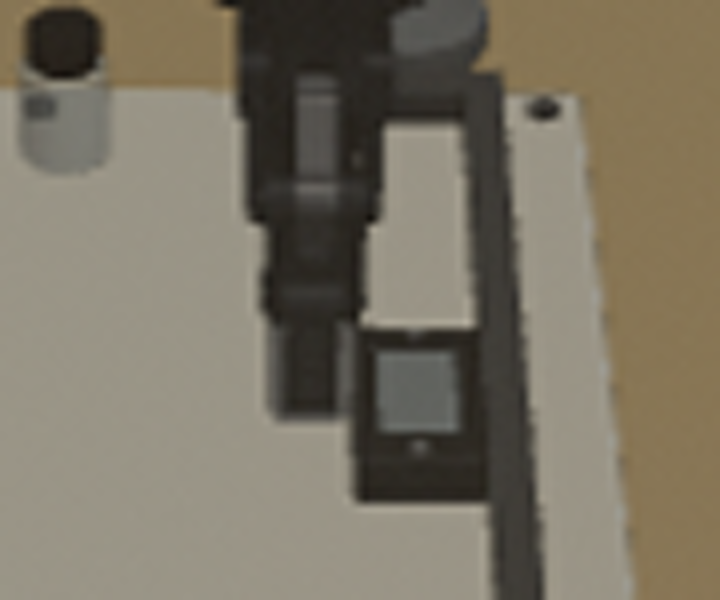

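The side crop shows the carrier flat against the rail, its trailing end at (425,497). The push force rose to 8 N and TCP deck x = 5.4, as expected, so step 1 is met. I'll back off, lift and work out the second push.

{"api": "move_arm", "payload": {
  "rows": [
    [[0,-2,0,0,-0.4],[0,-8,0,0,-0.4],[0,-15,0,0,-0.4],[0,-15,-20,0,-0.4],[0,-15,-50,0,-0.4],[0,-15,-50,0,-0.4]]
  ]
}}

```text
time_s: 10.42
eef_pos: [563.0, -35.9, 51.6]
ee_rot: [0.001, 0.721, 0.693, -0.0]
force: [-0.7, 0.5, 0.2]
grip_width: 0.3
```

Run:
```python
from where import *
where(); c=pickle.load(open('pics/side6.pkl','rb'))
for x,y,z in((425,497,10),(425,462,24),(480,328,24),(360,335,24),(310,415,15)): print(Rm.T@(px2w(c,290+(x+.5)/8-.5,220+(y+.5)/8-.5,z)[:2]-t))
to(31,-50,50)
```

```text
t 10.425 tcp [563.  -35.9  51.6] deck [-8.4 25. ] yaw err tool x vs deck y deg 0.03002392259577391 F [-0.7  0.5  0.2] g 0.3001670615826753
[ 35.55503392 -13.52100286]
[ 35.05891892 -17.6181461 ]
[51.26430617 41.25795553]
[19.86831495 37.79084488]
[ 6.72556707 14.61996514]
move [-75.   39.4   1.7]
```

{"api": "move_arm", "payload": {
  "rows": [
    [[-40,10,0,0,-0.4],[-80,39,0,0,-0.4],[-80,39,0,0,-0.4],[-80,39,20,0,-0.4],[-80,39,35,0,-0.4],[-80,39,44,0,-0.4],[-80,39,49,0,-0.4],[-80,39,52,0,-0.4],[-80,39,52,0,-0.4]]
  ]
}}

```text
time_s: 11.55
eef_pos: [599.1, -117.4, -0.1]
ee_rot: [0.001, 0.721, 0.693, -0.0]
force: [0.5, -0.5, -0.6]
grip_width: 0.302
```

Run:
```python
from where import *
where(); to(34,75,0)
```

```text
t 11.55 tcp [ 5.991e+02 -1.174e+02 -1.000e-01] deck [ 30.7 -55.1] yaw err tool x vs deck y deg 0.031649990116363824 F [ 0.5 -0.5 -0.6] g 0.30156515659331884
move [130.1   3.3  -0.4]
```

{"api": "move_arm", "payload": {
  "rows": [
    [[7,0.2,0,0,-0.4],[14,0.4,0,0,-0.4],[21,0.6,0,0,-0.4],[28,0.8,0,0,-0.4],[35,1,0,0,-0.4],[42,1.2,0,0,-0.4],[49,1.4,0,0,-0.4],[56,1.6,0,0,-0.4],[63,1.8,0,0,-0.4],[63,1.8,0,0,-0.4]]
  ]
}}

```text
time_s: 12.8
eef_pos: [603.3, -54.0, -0.2]
ee_rot: [0.001, 0.72, 0.694, -0.0]
force: [-0.4, 0.0, -0.3]
grip_width: 0.297
```

Run:
```python
from where import *
from rig import eyes
where(); c=cap(eyes,'side','side7'); b=cap(eyes,'top','top7')['color'][195:290,255:395]
cv2.imwrite('pics/m7.png',np.hstack([cv2.resize(c['color'][205:275,300:380],(400,350),interpolation=cv2.INTER_CUBIC),cv2.resize(b,(400,350),interpolation=cv2.INTER_CUBIC)]))
```

```text
t 12.8 tcp [ 6.033e+02 -5.400e+01 -2.000e-01] deck [32.5  8.5] yaw err tool x vs deck y deg 0.0704093011202076 F [-0.4  0.  -0.3] g 0.2966215423164779
```

View pics/m7.png

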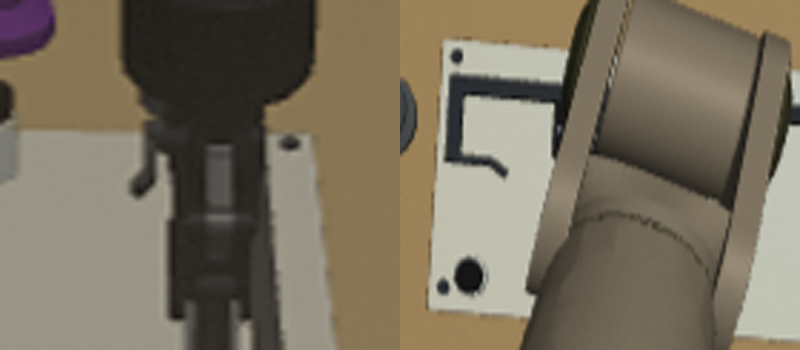

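The side view shows the carrier hidden behind the finger, with nothing sticking out towards the lip side, so it is still along the rail. The lip mouth is at crop (140,190). I'll continue.

{"api": "move_arm", "payload": {
  "rows": [
    [[6,0.2,0,0,-0.4],[12,0.4,0,0,-0.4],[18,0.6,0,0,-0.4],[24,0.8,0,0,-0.4],[30,1,0,0,-0.4],[36,1.2,0,0,-0.4],[42,1.4,0,0,-0.4],[48,1.6,0,0,-0.4],[54,1.8,0,0,-0.4],[54,1.8,0,0,-0.4]]
  ]
}}

```text
time_s: 14.15
eef_pos: [607.3, -0.2, -0.3]
ee_rot: [0.001, 0.72, 0.694, -0.0]
force: [-0.2, -0.3, 0.1]
grip_width: 0.302
```

{"api": "move_arm", "payload": {
  "rows": [
    [[2,0,0,0,-0.4],[4,0,0,0,-0.4],[6,0,0,0,-0.4],[8,0,0,0,-0.4],[10,0,0,0,-0.4],[10,0,0,0,-0.4]]
  ]
}}

```text
time_s: 14.9
eef_pos: [607.6, 10.0, -0.3]
ee_rot: [0.001, 0.72, 0.694, -0.0]
force: [-0.7, 0.7, 0.4]
grip_width: 0.298
```

{"api": "move_arm", "payload": {
  "rows": [
    [[1,0,0,0,-0.4],[2,0,0,0,-0.4],[3,0,0,0,-0.4],[4,0,0,0,-0.4],[4,0,0,0,-0.4]]
  ]
}}

```text
time_s: 15.52
eef_pos: [607.8, 14.1, -0.3]
ee_rot: [0.001, 0.72, 0.694, -0.0]
force: [-0.4, -0.3, -0.1]
grip_width: 0.3
```

Run:
```python
from where import *
from rig import eyes
where(); c=cap(eyes,'wrist','wrist8'); b=cap(eyes,'top','top8')['color'][195:290,255:395]
cv2.imwrite('pics/m8.png',np.hstack([cv2.resize(c['color'],(466,350)),cv2.resize(b,(330,350),interpolation=cv2.INTER_CUBIC)]))
```

```text
t 15.525 tcp [ 6.078e+02  1.410e+01 -3.000e-01] deck [34.3 76.7] yaw err tool x vs deck y deg 0.08058307457146441 F [-0.4 -0.3 -0.1] g 0.2999664740923016
```

View pics/m8.png

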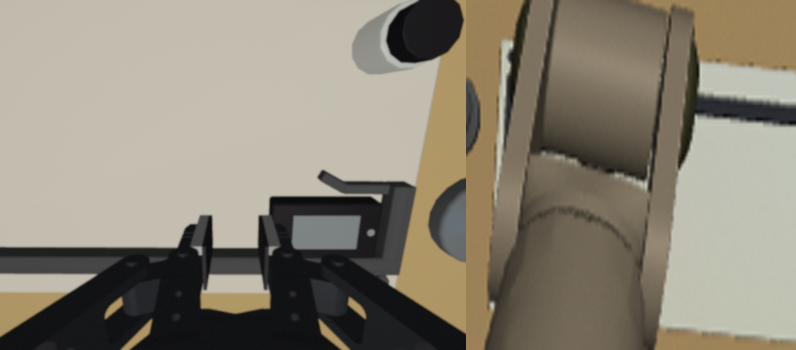

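The wrist view shows the carrier (about (270..383, 198..258)) lying along the rail, inside the lip and nearly touching the end stop at x≈385. I'll creep on until the force rises.

{"api": "move_arm", "payload": {
  "rows": [
    [[1,0,0,0,-0.4],[2,0,0,0,-0.4],[3,0,0,0,-0.4],[3,0,0,0,-0.4]]
  ]
}}

```text
time_s: 16.12
eef_pos: [607.9, 17.2, -0.4]
ee_rot: [0.001, 0.72, 0.694, -0.0]
force: [-1.0, 0.1, -0.5]
grip_width: 0.292
```

{"api": "move_arm", "payload": {
  "rows": [
    [[1,0,0,0,-0.4],[2,0,0,0,-0.4],[3,0,0,0,-0.4],[3,0,0,0,-0.4]]
  ]
}}

```text
time_s: 16.62
eef_pos: [607.9, 19.6, -0.4]
ee_rot: [0.001, 0.72, 0.694, -0.001]
force: [-0.7, -4.2, 0.2]
grip_width: 0.304
```

{"api": "move_arm", "payload": {
  "rows": [
    [[0.7,0,0,0,-0.4],[1.4,0,0,0,-0.4],[2,0,0,0,-0.4],[2,0,0,0,-0.4]]
  ]
}}

```text
time_s: 17.12
eef_pos: [608.0, 19.7, -0.2]
ee_rot: [0.002, 0.72, 0.694, -0.002]
force: [-2.1, -12.4, 0.9]
grip_width: 0.298
```

Run:
```python
from where import *
where()
```

```text
t 17.125 tcp [ 6.08e+02  1.97e+01 -2.00e-01] deck [34.3 82.3] yaw err tool x vs deck y deg 0.08990794925348666 F [ -2.1 -12.4   0.9] g 0.2979481568045017
```

The arm has stalled at 12 N, so the carrier is home. I'll back straight off, lift and clear the view.

{"api": "move_arm", "payload": {
  "rows": [
    [[-2,0,0,0,-0.4],[-8,0,0,0,-0.4],[-18,0,0,0,-0.4],[-22,0,-25,0,-0.4],[-22,0,-75,0,-0.4],[-22,0,-130,0,-0.4],[-22,-60,-160,0,-0.4],[-40,-120,-170,0,-0.4],[-60,-180,-170,0,-0.4],[-60,-200,-170,0,-0.4],[-60,-200,-170,0,-0.4]]
  ]
}}

```text
time_s: 18.5
eef_pos: [405.0, -32.2, 170.4]
ee_rot: [0.002, 0.721, 0.693, -0.001]
force: [0.5, 0.0, -0.1]
grip_width: 0.298
```

Run:
```python
from where import *
from rig import eyes
where(); c=cap(eyes,'side','side9'); b=cap(eyes,'top','top9')['color'][195:275,255:365]
print([((np.array(w2px(pickle.load(open('pics/top9.pkl','rb')),(*(Rm@q+t),24)))-[255,195]+.5)*[400/110,350/80]-.5).round() for q in ([50,160],[16,160],[16,100],[50,100])])
cv2.imwrite('pics/m9.png',np.hstack([cv2.resize(c['color'][195:265,300:380],(400,350),interpolation=cv2.INTER_CUBIC),cv2.resize(b,(400,350),interpolation=cv2.INTER_CUBIC)]))
```

```text
t 18.5 tcp [405.  -32.2 170.4] deck [-166.5   22.5] yaw err tool x vs deck y deg 0.01725157234187691 F [ 0.5  0.  -0.1] g 0.2981268636867301
[array([ 81., 111.]), array([ 77., 176.]), array([173., 184.]), array([177., 119.])]
```

View pics/m9.png

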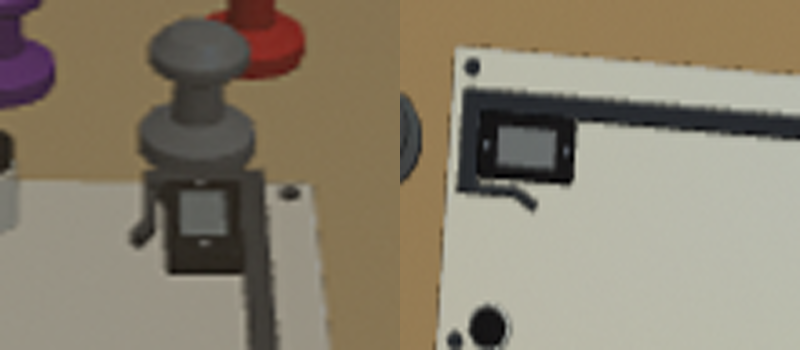

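The carrier sits in the corner pocket beside the grey sensor. Its trailing corners at (174,184) and (176,118) match the predicted home corners (173,184) and (177,119). Vial_a hasn't moved. I'll hand in.

```bash
python3 -c "
from rig import ctrl; print(ctrl.finish_job())"
```

```text
the job is handed in; nothing more can be done
None
```

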